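# Push a bonded specimen through the curing bay's spring flap

### The arm

A 6-joint arm with a two-finger parallel gripper is mounted at the origin on the work surface. World frame = base frame: x ahead of the robot, y to its left, z up, the work surface at z = 0. Lengths are in m, angles in rad, forces in N, time in s.
With the tool pointing down it reaches from about 0.35 to 0.975 m from the base axis. Payload 7.1 kg.
Tool frame: the origin (TCP) lies midway between the tips of the shut fingers; the grasp point (between the pads) lies r.pinch_z behind it (r.pinch_z is the distance from the TCP to the grasp point, in m); z points along the fingers, y is the line along which they close (so a half turn about z gives the same grasp; the last joint's range is limited). The gripper opens to 88 mm and grips with 3 to 60 N. Pads are 20 mm wide; open, the fingers measure 115 mm over their backs; the gripper's body (75 mm by 178 mm) begins 61 mm behind the grasp point.
Start: joints at [1.193, 0.423, 1.63, -0, 1.089, -0.019], TCP at [0.219, 0.585, 0.223] pointing down, gripper open.
Joint ranges: [-3, 3], [-0.9, 2.11], [0.09, 2.58], [-1.31, 4.45], [0.11, 2.69], [-2.54, 2.54]. Speed limits (rad/s): [2.39, 2.39, 3.01, 3.14, 3.14, 3.14].

### API

Orientations are given as a unit quaternion [x, y, z, w].
In Python, from workcell import readout, viewer, sign_off, r gives the robot as it stands.
- The arm moves only by the shell command python3 -m crank 'ROWS' [OPENING] [FORCE]. ROWS is a JSON object of lists of equal length, an entry for each row: "offset": the shift along the tool's x, y, z in m, a list of three; "rotation": the turn, a rotation vector about the tool's x, y, z in rad, a list of three. In form: {"offset": [[tx, ty, tz], ...], "rotation": [[rx, ry, rz], ...]}. A call has 1 to 12 rows; each row shifts and turns the commanded pose from where the row before left it, along the tool's axes as they then stand; what a row does not reach is not made up. A row lasts 1/10 s, in which the tool goes at most 50 mm and 8.59 degrees, less where a joint would pass 70% of its speed; a pose out of reach is approached as far as the arm can. A call with a gripper value outside its range is refused whole. OPENING is the closure, from -1 (fully open) to 1 (shut), set as the call begins (- or left out, the last holds). The fingers move at their own pace and stop on an object; FORCE is the grip in N (left out, the last holds). Time passes only in rows, so rows that do not move let the fingers close. It gives the time, the measured TCP pose, the force, the opening and the grip force at its end, in the units of the state.
- readout.get_obs(): the state, without advancing time (a new reading comes with each control period).
- viewer.capture(name): name is "scene" or "top"; returns the picture (400x640x3 uint8, blue, green, red); there is no depth.
- viewer.get_calibration(name): a dict with "fov_y" (degrees; the focal length in pixels is half the picture's height over the tangent of half this angle, whatever the lens; pixels are square), "cx", "cy" (the principal point, pixels), "R" (3x3) and "t" (3): a world point X has camera coordinates R X + t. Camera axes: x right, y down, z forward; pixel columns grow to the right and rows downward; lengths in m; the calibration is good to about 2 mm. A picture is of the moment at which its call begins. get_calibration takes no time and is no camera call.
- sign_off(): hands the job in; it is judged then, once.
The state is a dict: "t": time; "joint_positions": joint angles; "joint_vel": joint speeds; "joint_efforts": joint torques, N m; "tool_pos": TCP position; "tcp_rot": TCP orientation; "ft_force": force on the tool from outside, world axes, zero at the start; "wrist_torque": the same for the moment, N m; "width": finger opening in m; "finger_force": force on a finger pad.
Only numpy, scipy, OpenCV 4.12 (cv2) and the standard library are available. Lean on these libraries where they do the work, as an engineer would, in place of code of your own. Each camera call takes 0.05 s, during which the arm holds its last target. There are 200 camera calls.

### The job

The tube on the white carrier block has just been glued and has to go into the blue curing bay. Push the bay's orange self-closing flap inwards with one finger and keep it open while the other finger pushes the carrier along its guideway, through the opening, until it stands wholly on the green zone at the far end, clear of the flap's swing; then withdraw so that the flap shuts behind it. Only push: never lift or tip the carrier, never let the flap touch the carrier or its tube, and leave everything else where it is.

Things in the scene. Friction and masses are not known exactly. Their poses are not given: they have to be found in the camera images.
- bay: Curing bay, fixed, roofless: grey deck, its x -86 to 86, y -130 to +230 mm, 6 mm thick. Origin on the table in mid-mouth under the shut flap; y points into the bay (passage), z up. y < 0 is an open apron. At y > 0 blue walls, top 48 mm above the table, inner faces x = -80, x = 80, y = 224. Mouth at y = 0, no lintel: 14 mm hinge post at x = -74, top 56; latch post at x = 79 (8 wide), top 50.
- guideway (a point): Point on the deck in the mouth, 6 mm above the table, mid-way between the two straight aluminium guide rails (bay x = 50, y = 0 mm). The rails run along the bay's y from y = -120 to 220 mm, 46 mm apart inside, their tops 8 mm above the deck (14 mm above the table), under the flap.
- zone (a point): Centre of the flat green zone on the deck between the rails (bay x = 50, y = 164 mm), 46 mm wide, from y = 105 to 223 mm; 6 mm above the table. The flap sweeps all within 140 mm of its hinge, along the guideway as far as about y = 100 mm; the whole carrier must end beyond that.
- flap (a joint): Angle of the orange flap, rad: 0 shut (across the mouth, along the bay's x), growing as it swings into the bay (+y), stop at 1.75. Board 140 mm long, 5 thick, 17 to 51 mm above the table, on a vertical hinge; clears the rails by 3 mm. Starts shut. A spring shuts it (0.03 N m when shut, plus 0.05 per rad; about half a second to shut from wide open).
- flap_hinge (a point): Point on the flap's hinge axis, half-way up the flap, 34 mm above the table, at bay x = -74, y = 0 mm.
- flap_edge (a point): Middle of the flap's free (black) edge, 140 mm from the hinge axis, 34 mm above the table.
- carrier_center (a point): Centre of the carrier's white base block, 40 mm (x) by 44 (y, along the guideway) by 26 high, 19 mm above the table; block top at 32 mm. On it a grey 27 mm tube in a 36 mm white flange, top 57 mm above the table. 0.11 to 0.22 kg, loose between the rails, slides freely; axes along the bay's. Starts on the apron, centre at bay y -100 to -60 mm.
- collar: Bystander: black shaft collar, 34 mm diameter, 15 mm high, on the apron beside the guideway on its -x side (bay x about -60, y about -105 mm). Origin at its underside.
- cured: Bystander: earlier specimen, white 36 mm square base 10 mm high with an amber tube of 27 mm diameter, 35 mm high in all, in the bay's far corner beyond the flap's swing (bay x about -52, y about +190 mm). Origin at its underside.
- collar_big: Bystander: black shaft collar, 60 mm diameter, 20 mm high, on the table. Origin at its underside.
- tape: Bystander: yellow roll of tape lying flat, 90 mm diameter, 24 mm high. Origin at its underside.
- cup: Bystander: blue cup, 68 mm diameter, 75 mm high. Origin at its underside.
- driver: Bystander: screwdriver with a red handle, lying on the table.
- caliper: Bystander: steel caliper 200 mm long with a black slide, lying on the table. Origin at its underside.
- carrier: The carrier itself: as carrier_center, but the point is at the middle of the block's underside.
There are look-alikes about, which are no part of the job. What is shaped like the carrier but pink, purple or yellow is not meant.

How it is judged:
On the way, in this order (a step that is already met when the one before it is completed fails the run):
1. a finger has begun to open the flap while the carrier is still outside the mouth (value of joint flap above 0.2 rad and contact force between the fingers and flap above 0.05 N and y of carrier_center in the frame of bay below -0.02 m), for 0.03 s.
2. the carrier is in the mouth while a finger holds the flap open (value of joint flap above 0.6 rad and contact force between the fingers and flap above 0.05 N and y of carrier_center in the frame of bay between 0 and 0.11 m), for 0.1 s.
At the end, for the whole second after the job is handed in: The carrier stands upright and at rest on the guideway inside the bay, its centre more than 125 mm past the mouth (wholly on the green zone within 2 mm, clear of the flap's swing), and the flap is shut to within 0.08 rad (y of carrier_center in the frame of bay above 0.125 m and x of carrier_center in the frame of bay between 0.03 and 0.07 m and z of carrier_center in the frame of bay below 0.023 m and angle between carrier_center's own z axis and vertical below 0.1 rad and value of joint flap below 0.08 rad and linear speed of carrier below 0.01 m/s and velocity of joint flap below 0.05 rad/s); the robot touches nothing.
It fails at once if the carrier is lifted (more than 9 mm) or tipped (more than 0.2 rad) (z of carrier_center in the frame of bay above 0.028 m or angle between carrier_center's own z axis and vertical above 0.2 rad).
It fails at once if the flap touches the carrier or its tube (contact force between flap and carrier above 0.15 N).
It fails at once if a bystander is moved by more than 20 mm (distance of any of collar, cured, collar_big, tape, cup, driver, caliper from where it was at the start of the episode above 0.02 m).
It also fails if it takes over 38 s, if anything falls off the work surface, if the arm or the gripper's body presses on something with over 40 N, if the wrist force passes 120 N, or if a joint passes its speed limit or range.

## Working session

There is one attempt and no reset: what is moved stays moved. The work goes in short steps, Python scripts to look and compute and a shell command to move; the robot and the scene stay as the last step left them, time stands still between calls to the robot, and variables do not carry over. Pictures are saved under pics/ and viewed, at most 10 in all, crops included, and the job is handed in when it is done.

```bash
mkdir -p pics; python3 - <<'E'
from workcell import readout, viewer, r
import cv2
for n in ("scene","top"):
    cv2.imwrite(f"pics/{n}1.png",viewer.capture(n)); print(n,viewer.get_calibration(n))
o=readout.get_obs();print(o["t"],o["tool_pos"],o["tcp_rot"],o["width"],r.pinch_z)
E
```

```text
scene {'fov_y': 53.38702961265767, 'cx': 314.18511243188493, 'cy': 197.73333542971517, 'R': array([[-0.3938626 ,  0.91912922,  0.00858667],
       [ 0.77129179,  0.33556433, -0.54083782],
       [-0.49998123, -0.20639296, -0.84108306]]), 't': array([ 0.20534572, -0.38028718,  1.33095074])}
top {'fov_y': 43.4229172810841, 'cx': 318.11895923815734, 'cy': 202.00293610331482, 'R': array([[ 0.02580007, -0.99958323,  0.01295066],
       [-0.99480279, -0.02694883, -0.09818946],
       [ 0.09849754, -0.01035006, -0.99508347]]), 't': array([-0.0110858 ,  0.55797089,  1.59921779])}
0.1 [0.21925113 0.58476277 0.22200509] [ 1.78457279e-01  9.83947442e-01 -6.43062923e-04 -1.35923278e-04] 0.08763453426575468 0.0187
```

View pics/scene1.png

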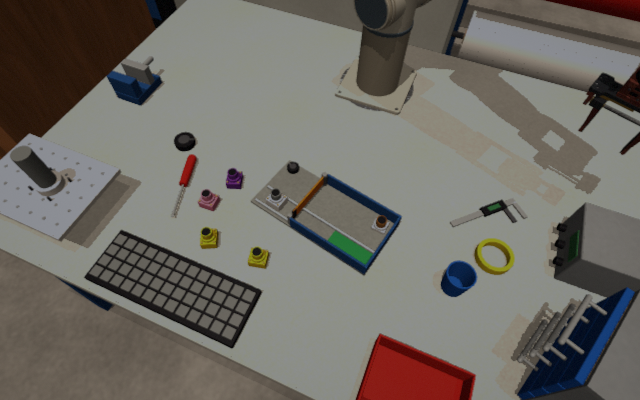

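View pics/top1.png

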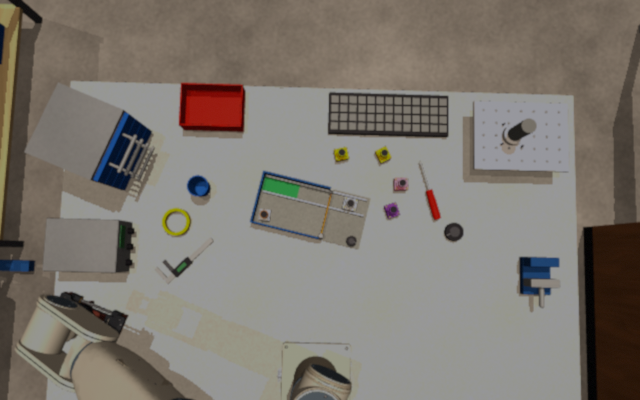

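```bash
python3 - <<'E'
import cv2
a=cv2.imread("pics/top1.png")[160:255,240:380]; b=cv2.imread("pics/scene1.png")[150:275,245:410]
a=cv2.resize(a,None,fx=5.6,fy=5.6,interpolation=cv2.INTER_CUBIC)
b=cv2.resize(b,None,fx=4.8,fy=4.8,interpolation=cv2.INTER_CUBIC)
cv2.imwrite("pics/topc.png",a);cv2.imwrite("pics/scc.png",b[:600])
E
```

```text
(no output)
```

View pics/topc.png

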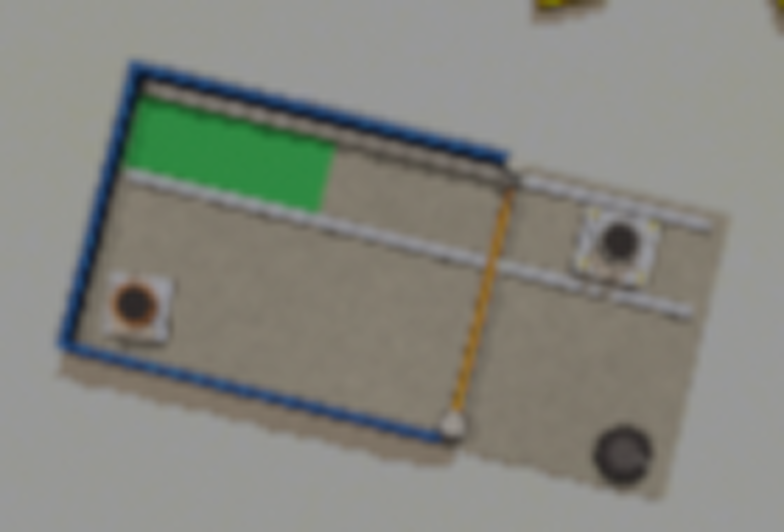

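View pics/scc.png

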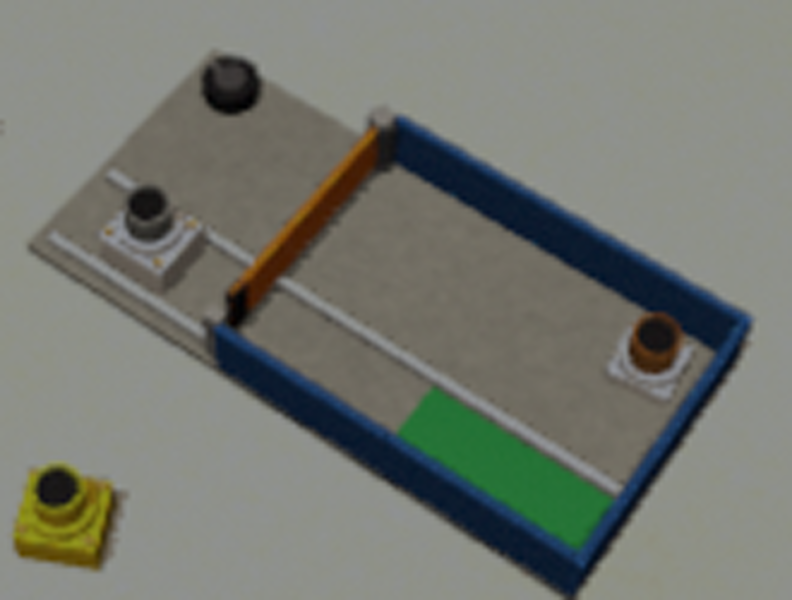

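```bash
cat > h.py <<'E'
import numpy as np, cv2
from workcell import viewer
from scipy.optimize import least_squares
def proj(n,X):
    c=viewer.get_calibration(n); f=200/np.tan(np.radians(c["fov_y"]/2))
    p=np.asarray(X)@np.array(c["R"]).T+c["t"]; return p[...,:2]/p[...,2:]*f+[c["cx"],c["cy"]]
def ray(n,uv,z):
    c=viewer.get_calibration(n); f=200/np.tan(np.radians(c["fov_y"]/2)); R=np.array(c["R"])
    d=R.T@np.array([(uv[0]-c["cx"])/f,(uv[1]-c["cy"])/f,1]); o=-R.T@np.array(c["t"])
    return o+d*(z-o[2])/d[2]
E
python3 - <<'E'
from h import *
T=[((728,213),(86,-130,6)),((662,498),(-86,-130,6)),((452,425),(-74,0,56)),((133,63),(86,230,48)),((60,345),(-86,230,48)),((320,210),(27,105,6))]
S=[((30,245),(86,-130,6)),((212,52),(-86,-130,6)),((381,118),(-74,0,56)),((748,322),(-86,230,48)),((573,565),(86,230,48)),((236,293),(66,0,51)),((430,388),(27,105,6))]
uv={"top":np.array([a for a,_ in T])/5.6+[240,160],"scene":np.array([a for a,_ in S])/4.8+[245,150]}
X={"top":np.array([b for _,b in T])/1e3,"scene":np.array([b for _,b in S])/1e3}
def W(p,B):
    c,s=np.cos(p[2]),np.sin(p[2]); return B@np.array([[c,-s,0],[s,c,0],[0,0,1]]).T+[p[0],p[1],0]
f=lambda p:np.concatenate([(proj(n,W(p,X[n]))-uv[n]).ravel() for n in uv])
q=least_squares(f,[.5,0,-.2],loss="soft_l1");print(q.x,np.round(f(q.x).reshape(-1,2),1).tolist())
for n,u in(("top",np.array((621,243))/5.6+[240,160]),("scene",np.array((150,205))/4.8+[245,150])):
    w=ray(n,u,.057);c,s=np.cos(q.x[2]),np.sin(q.x[2]);d=w[:2]-q.x[:2];print(n,w,[c*d[0]+s*d[1],-s*d[0]+c*d[1]])
E
```

```text
[ 0.52261423 -0.01983541 -0.22110045] [[-0.4, -0.0], [-1.0, 0.0], [-1.1, -0.8], [-1.4, -2.0], [-2.1, -0.5], [-1.2, 0.3], [-1.8, -0.8], [-0.5, -1.3], [-0.8, -1.0], [0.3, -1.1], [0.5, 0.1], [-2.6, -0.1], [-0.7, -0.7]]
top [ 0.55353393 -0.10038086  0.057     ] [np.float64(0.047830903683202225), np.float64(-0.07180390663240205)]
scene [ 0.55620766 -0.09183941  0.057     ] [np.float64(0.04856637656772514), np.float64(-0.06288402387485532)]
```

```bash
cat >> h.py <<'E'
P=np.array([0.5219,-0.0188,-0.2211])
def uv_(f): return np.array([-np.sin(f),np.cos(f)]),np.array([np.cos(f),np.sin(f)])
def tcp(c,f,x=50,half=44):
    u,v=uv_(f); return np.array([x,c])-(-half*u+10*v)
def flap(t,f,half=44):
    u,v=uv_(f); best=(-9,0)
    for k in(half,half+13.5):
        for s in(-10,10):
            q=t+k*u+s*v+[74,0]; d=np.hypot(*q)
            th=np.arctan2(q[1],q[0])+np.arcsin(min(1,2.5/d)); best=max(best,(th,d))
    return best
def world(t):
    c,s=np.cos(P[2]),np.sin(P[2]); return P[:2]+np.array([c*t[0]-s*t[1],s*t[0]+c*t[1]])/1e3
def bay(w):
    c,s=np.cos(P[2]),np.sin(P[2]); d=(np.asarray(w)[:2]-P[:2])*1e3; return np.array([c*d[0]+s*d[1],-s*d[0]+c*d[1]])
def phi_of(q):  # u = -tool y ; angle from bay y
    from scipy.spatial.transform import Rotation as Ro
    y=-Ro.from_quat(q).as_matrix()[:,1]; return (np.arctan2(y[1],y[0])-np.pi/2-P[2]+np.pi)%(2*np.pi)-np.pi
def rows(wp,q,z0,z1,t0):
    """wp: list of (tcp_bay, phi); prints tool-frame rows from measured pose"""
    f=phi_of(q); t=np.array(t0,float); n=len(wp)
    for i,(a,g) in enumerate(wp):
        u,v=uv_(f); d=a-t   # tool y=-u, z down, x = y cross z
        yb=-u; xb=np.array([-yb[1],yb[0]])  # y x z, z=-up
        print(np.round([d@xb/1e3,d@yb/1e3,(z0-z1)/n],4).tolist(),"rz",round(f-g,3)*1); t,f=a,g
E
python3 - <<'E'
from h import *
from workcell import readout
for c in range(-107,126,8):
    f=np.radians(np.interp(c,[-40,100],[27,90])); t=tcp(c,f); th,d=flap(t,f)
    e=np.array([-74+140*np.cos(th),140*np.sin(th)]); u,v=uv_(f)
    ax=(t+44*u+10*v)[0]
    # flap y at x=27 if reaches
    y27=101*np.tan(th) if e[0]>25 else 999
    print(c,"front",c+44,"phi",round(np.degrees(f)),np.round(t),"th %.2f d %.0f"%(th,d),"flapx %.0f y27 %.0f ax %.0f"%(e[0],y27,ax))
o=readout.get_obs();print(bay(o["tool_pos"]),np.degrees(phi_of(o["tcp_rot"])))
from scipy.spatial.transform import Rotation as Ro;print(Ro.from_quat(o["tcp_rot"]).as_matrix())
wt=world(tcp(-107,np.radians(27)));print(wt,wt-o["tool_pos"][:2])
E
```

```text
-107 front -63 phi 27 [ 21. -72.] th -0.18 d 80 flapx 64 y27 -18 ax 10
-99 front -55 phi 27 [ 21. -64.] th -0.08 d 78 flapx 66 y27 -8 ax 10
-91 front -47 phi 27 [ 21. -56.] th 0.02 d 78 flapx 66 y27 3 ax 10
-83 front -39 phi 27 [ 21. -48.] th 0.13 d 78 flapx 65 y27 13 ax 10
-75 front -31 phi 27 [ 21. -40.] th 0.23 d 79 flapx 62 y27 23 ax 10
-67 front -23 phi 27 [ 21. -32.] th 0.32 d 81 flapx 59 y27 34 ax 10
-59 front -15 phi 27 [ 21. -24.] th 0.41 d 84 flapx 54 y27 44 ax 10
-51 front -7 phi 27 [ 21. -16.] th 0.50 d 67 flapx 49 y27 56 ax 10
-43 front 1 phi 27 [21. -8.] th 0.60 d 71 flapx 41 y27 70 ax 10
-35 front 9 phi 29 [20. -1.] th 0.69 d 72 flapx 34 y27 83 ax 7
-27 front 17 phi 33 [18.  5.] th 0.77 d 70 flapx 26 y27 99 ax 2
-19 front 25 phi 36 [16. 10.] th 0.85 d 70 flapx 18 y27 999 ax -2
-11 front 33 phi 40 [14. 16.] th 0.93 d 69 flapx 10 y27 999 ax -7
-3 front 41 phi 44 [12. 22.] th 1.00 d 69 flapx 2 y27 999 ax -11
5 front 49 phi 47 [11. 28.] th 1.06 d 69 flapx -6 y27 999 ax -15
13 front 57 phi 51 [10. 33.] th 1.12 d 70 flapx -13 y27 999 ax -18
21 front 65 phi 54 [ 8. 38.] th 1.
[... 480 characters left out ...]
flapx -43 y27 999 ax -37
85 front 129 phi 83 [ 5. 80.] th 1.36 d 100 flapx -45 y27 999 ax -37
93 front 137 phi 87 [ 6. 85.] th 1.37 d 101 flapx -46 y27 999 ax -38
101 front 145 phi 90 [ 6. 91.] th 1.38 d 103 flapx -47 y27 999 ax -38
109 front 153 phi 90 [ 6. 99.] th 1.39 d 111 flapx -49 y27 999 ax -38
117 front 161 phi 90 [  6. 107.] th 1.40 d 119 flapx -50 y27 999 ax -38
125 front 169 phi 90 [  6. 115.] th 1.41 d 127 flapx -52 y27 999 ax -38
[-427.64454709  522.49833009] 172.1082667128475
[[-9.36305962e-01  3.51184991e-01 -4.97001241e-04]
 [ 3.51185341e-01  9.36305172e-01 -1.21696724e-03]
 [ 3.79642037e-05 -1.31399323e-03 -9.99999136e-01]]
[ 0.52663695 -0.09400518] [ 0.30738582 -0.67876795]
```

```bash
python3 -m crank '{"offset":[[-0.029,-0.029,0],[-0.029,-0.029,0],[-0.029,-0.029,0],[-0.029,-0.029,0],[-0.029,-0.029,0],[-0.029,-0.029,0],[-0.029,-0.029,0],[-0.029,-0.029,0],[-0.029,-0.029,0]],"rotation":[[0,0,0],[0,0,0],[0,0,0],[0,0,0],[0,0,0],[0,0,0],[0,0,0],[0,0,0],[0,0,0]]}' -1
python3 -m crank '{"offset":[[-0.029,-0.029,0],[-0.029,-0.029,0],[-0.029,-0.029,0],[-0.029,-0.029,0],[-0.029,-0.029,0],[-0.029,-0.029,0],[-0.029,-0.029,0],[-0.029,-0.029,0],[-0.029,-0.029,0]],"rotation":[[0,0,0],[0,0,0],[0,0,0],[0,0,0],[0,0,0],[0,0,0],[0,0,0],[0,0,0],[0,0,0]]}'
python3 -m crank '{"offset":[[0,0,0],[0,0,0],[0,0,0],[0,0,0],[0,0,0],[0,0,0],[0,0,0],[0,0,0],[0,0,0]],"rotation":[[0,0,0.14],[0,0,0.14],[0,0,0.14],[0,0,0.14],[0,0,0.14],[0,0,0.14],[0,0,0.14],[0,0,0.14],[0,0,0.14]]}'
python3 -m crank '{"offset":[[0,0,0],[0,0,0],[0,0,0],[0,0,0],[0,0,0],[0,0,0],[0,0,0],[0,0,0],[0,0,0],[0,0,0]],"rotation":[[0,0,0.14],[0,0,0.14],[0,0,0.14],[0,0,0.14],[0,0,0.14],[0,0,0.14],[0,0,0.14],[0,0,0.14],[0,0,0.14],[0,0,0]]}'
cat > s.py <<'E'
from h import *
from workcell import readout
o=readout.get_obs();t0=bay(o["tool_pos"]);f=phi_of(o["tcp_rot"])
print(o["t"],t0,o["tool_pos"],np.degrees(f),o["joint_positions"],o["ft_force"],o["width"])
E
cat s.py - <<'E' | python3 -
rows([(tcp(-107,np.radians(27)),np.radians(27))],o["tcp_rot"],0,0,t0)
E
```

```text
t: 1.0
tool_pos: [0.3724, 0.2475, 0.2226]
tcp_rot: [0.178, 0.984, -0.0, -0.0]
ft_force: [0.7, -0.0, -0.4]
width: 0.0877
finger_force: 0.0
t: 1.9
tool_pos: [0.5251, -0.0886, 0.2224]
tcp_rot: [0.179, 0.984, 0.0, -0.0]
ft_force: [0.1, -0.1, -0.3]
width: 0.0877
finger_force: 0.0
t: 2.8
tool_pos: [0.5246, -0.0868, 0.2223]
tcp_rot: [0.726, 0.688, -0.0, -0.0]
ft_force: [0.0, 0.1, -0.9]
width: 0.0877
finger_force: 0.0
t: 3.8
tool_pos: [0.5246, -0.0868, 0.2224]
tcp_rot: [0.991, 0.13, -0.0, -0.0]
ft_force: [-0.0, 0.1, 0.1]
width: 0.0877
finger_force: 0.0
3.8 [ 17.57829696 -65.75397861] [ 0.52463034 -0.08680829  0.22239079] 27.65635767821795 [-1.86363938e-01  2.87514034e-01  1.83550856e+00  7.73524266e-06
  1.01926730e+00  1.12283374e+00] [-0.01251652  0.10190745  0.12814455] 0.08770172948413885
[0.0001, 0.0075, 0.0] rz 0.011
```

```bash
python3 -m crank '{"offset":[[0,0.0075,0.03],[0,0,0.04],[0,0,0.04],[0,0,0.02],[0,0,0]],"rotation":[[0,0,0.011],[0,0,0],[0,0,0],[0,0,0],[0,0,0]]}'
python3 - <<'E'
from h import *
a=viewer.capture("top")[160:255,240:380]; b=viewer.capture("scene")[140:265,245:410]
a=cv2.resize(a,None,fx=4.2,fy=4.2,interpolation=cv2.INTER_CUBIC);b=cv2.resize(b,(588,445),interpolation=cv2.INTER_CUBIC)
cv2.imwrite("pics/a2.png",a);cv2.imwrite("pics/b2.png",b)
E
```

```text
t: 4.3
tool_pos: [0.5245, -0.0936, 0.0897]
tcp_rot: [0.992, 0.127, -0.003, -0.001]
ft_force: [1.1, 0.1, 0.7]
width: 0.0877
finger_force: 0.0
```

View pics/b2.png

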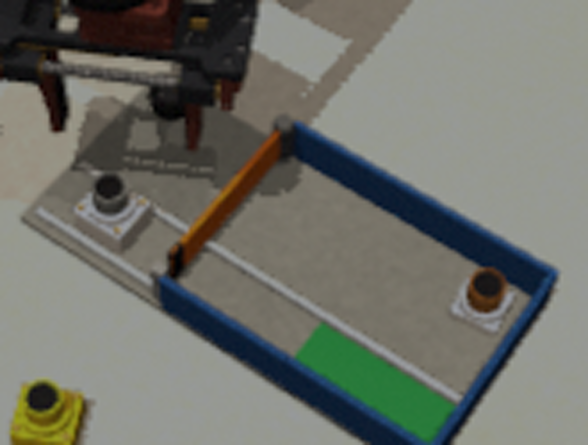

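View pics/a2.png

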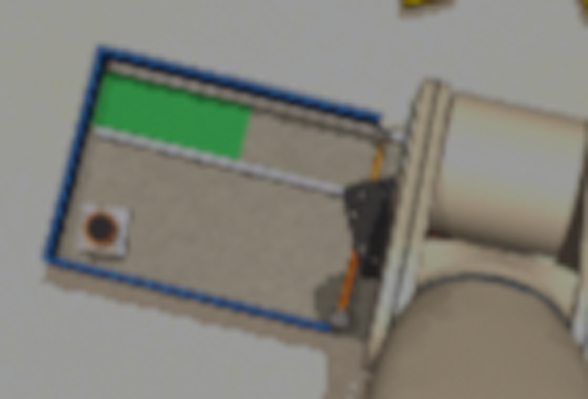

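```bash
cat s.py - <<'E' | python3 -
u,v=uv_(f)
for k in(-51,51):
    p=np.append(world(t0+k*u),.0897); s=proj("scene",p); print(k,bay(p),s,(s-[245,140])*3.5636)
# carrier in this picture: tube top centre (110,186)
w=ray("scene",np.array((110.,186))/3.5636+[244.6,139.6],.057);print("carrier",bay(w))
for X in ((86,-130,6),(-74,0,56),(66,0,51),(-86,230,48)):
    p=np.append(world(np.array(X[:2])),X[2]/1e3);print(X,(proj("scene",p)-[244.6,139.6])*3.5636)
E
```

```text
4.4 [ 21.45043404 -72.37018398] [ 0.52695727 -0.09411261  0.09281768] 27.220382476924577 [-1.98964307e-01  4.84661244e-01  1.90899724e+00 -2.99477608e-06
  7.48477166e-01  1.11784886e+00] [ 0.27060728 -0.17637915  0.24453714] 0.08792181387410564
-51 [  44.77856336 -117.72212311] [259.9788283  173.98092567] [ 53.37855252 121.09442672]
51 [ -1.87769527 -27.01824485] [299.37635056 179.07719486] [193.77556285 139.2554916 ]
carrier [ 48.4773521 -67.1356308]
(86, -130, 6) [ 18.82531529 215.80939963]
(-74, 0, 56) [283.21524305 120.7586322 ]
(66, 0, 51) [169.13427423 254.09491651]
(-86, 230, 48) [559.36873912 272.07948197]
```

```bash
python3 -m crank '{"offset":[[0,0,0.03],[0,0,0.03],[0,0,0.0145],[0,0,0],[0,0,0]],"rotation":[[0,0,0],[0,0,0],[0,0,0],[0,0,0],[0,0,0]]}'
cat s.py - <<'E' | python3 -
R=np.radians
wp=[]
for c in (-100,-92,-84,-76,-68,-60,-52,-44): wp.append((tcp(c,R(27)),R(27)))
rows(wp,o["tcp_rot"],0,0,t0)
E
```

```text
t: 4.9
tool_pos: [0.5277, -0.0943, 0.0193]
tcp_rot: [0.992, 0.126, 0.001, 0.0]
ft_force: [-0.2, 0.2, -0.8]
width: 0.088
finger_force: 0.0
4.9 [ 22.24243707 -72.36088191] [ 0.52773203 -0.09427722  0.01931237] 27.122792767598288 [-1.98970411e-01  6.14595269e-01  1.92478888e+00 -3.19360202e-05
  6.00773759e-01  1.11956980e+00] [-0.23828207  0.18017814 -0.82480327] 0.08800703020988952
[0.0022, -0.0068, 0.0] rz 0.002
[0.0036, -0.0071, 0.0] rz 0.0
[0.0036, -0.0071, 0.0] rz 0.0
[0.0036, -0.0071, 0.0] rz 0.0
[0.0036, -0.0071, 0.0] rz 0.0
[0.0036, -0.0071, 0.0] rz 0.0
[0.0036, -0.0071, 0.0] rz 0.0
[0.0036, -0.0071, 0.0] rz 0.0
```

```bash
python3 -m crank '{"offset":[[0.0022,-0.0068,0],[0.0036,-0.0071,0],[0.0036,-0.0071,0],[0.0036,-0.0071,0],[0.0036,-0.0071,0],[0.0036,-0.0071,0],[0,0,0]],"rotation":[[0,0,0],[0,0,0],[0,0,0],[0,0,0],[0,0,0],[0,0,0],[0,0,0]]}'
python3 - <<'E'
from h import *
b=viewer.capture("scene")[140:265,245:410]
cv2.imwrite("pics/b3.png",cv2.resize(b,(588,445),interpolation=cv2.INTER_CUBIC))
E
cat s.py - <<'E' | python3 -
R=np.radians
wp=[]
for c in (-52,-44,-36,-28,-20,-12,-4,4,12,20): g=R(np.interp(c,[-40,100],[27,90])); wp.append((tcp(c,g),g))
rows(wp,o["tcp_rot"],0,0,t0)
E
```

```text
t: 5.6
tool_pos: [0.5362, -0.0469, 0.0181]
tcp_rot: [0.992, 0.126, 0.0, -0.0]
ft_force: [-0.2, -1.6, -0.2]
width: 0.0876
finger_force: 0.3
5.65 [ 20.13201513 -24.75548258] [ 0.53611299 -0.04736787  0.01807184] 27.143328982378684 [-1.10375532e-01  6.19048345e-01  1.91933956e+00  4.21736829e-04
  6.02977672e-01  1.20743302e+00] [0.32962716 0.08004441 0.04581209] 0.0878128212282449
[0.0043, -0.0062, 0.0] rz 0.003
[0.0036, -0.0071, 0.0] rz 0.0
[0.0023, -0.0068, 0.0] rz -0.031
[0.0011, -0.0063, 0.0] rz -0.063
[0.0015, -0.006, 0.0] rz -0.063
[0.002, -0.0058, 0.0] rz -0.063
[0.0024, -0.0054, 0.0] rz -0.063
[0.0027, -0.0051, 0.0] rz -0.063
[0.0031, -0.0048, 0.0] rz -0.063
[0.0034, -0.0044, 0.0] rz -0.063
```

View pics/b3.png

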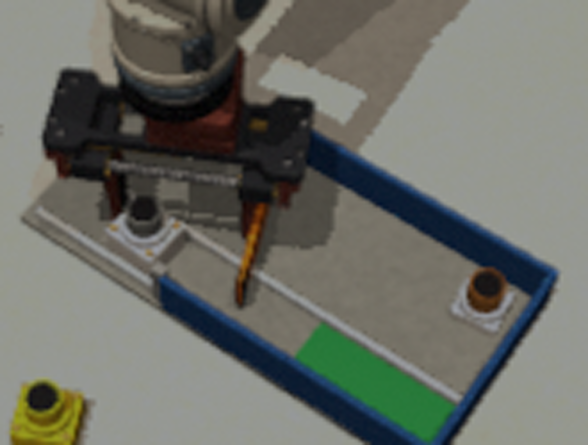

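The flap is open with its black edge at (240,300). The carrier, at (145,225), is being pushed up to the mouth, so I'll continue.

```bash
python3 -m crank '{"offset":[[0.0043,-0.0062,0],[0.0036,-0.0071,0],[0.0023,-0.0068,0],[0.0011,-0.0063,0],[0.0015,-0.006,0],[0.002,-0.0058,0],[0.0024,-0.0054,0],[0.0027,-0.0051,0],[0.0031,-0.0048,0],[0.0034,-0.0044,0],[0,0,0]],"rotation":[[0,0,0.003],[0,0,0],[0,0,-0.031],[0,0,-0.063],[0,0,-0.063],[0,0,-0.063],[0,0,-0.063],[0,0,-0.063],[0,0,-0.063],[0,0,-0.063],[0,0,0]]}'
python3 - <<'E'
from h import *
b=viewer.capture("scene")[140:265,245:410]
cv2.imwrite("pics/b4.png",cv2.resize(b,(588,445),interpolation=cv2.INTER_CUBIC))
E
cat s.py - <<'E' | python3 -
R=np.radians
wp=[]
for c in range(28,109,8): g=R(np.interp(c,[-40,100],[27,90])); wp.append((tcp(c,g),g))
rows(wp,o["tcp_rot"],0,0,t0)
E
```

```text
t: 6.75
tool_pos: [0.5385, 0.0163, 0.0182]
tcp_rot: [0.935, 0.354, 0.0, 0.0]
ft_force: [0.2, -1.1, 0.1]
width: 0.0879
finger_force: 0.6
6.8 [ 8.64430578 37.65340403] [0.53859138 0.01604108 0.01819675] 53.98725687927807 [7.64682198e-03 6.19312625e-01 1.91807626e+00 1.25920604e-04
 6.03763259e-01 8.57184075e-01] [ 1.4031478  -1.35581     0.22216676] 0.08796411391259791
[0.0038, -0.0042, 0.0] rz -0.063
[0.004, -0.0036, 0.0] rz -0.063
[0.0043, -0.0031, 0.0] rz -0.063
[0.0045, -0.0027, 0.0] rz -0.063
[0.0047, -0.0022, 0.0] rz -0.063
[0.0049, -0.0018, 0.0] rz -0.063
[0.005, -0.0013, 0.0] rz -0.063
[0.0051, -0.0008, 0.0] rz -0.063
[0.0052, -0.0003, 0.0] rz -0.063
[0.0052, 0.0002, 0.0] rz -0.063
[0.008, -0.0, 0.0] rz 0.0
```

View pics/b4.png

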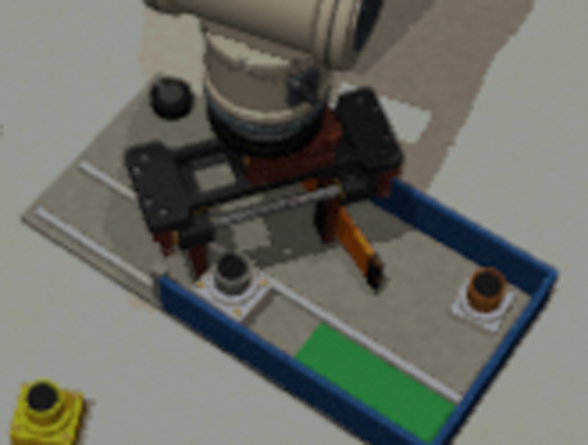

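```bash
python3 -m crank '{"offset":[[0.0038,-0.0042,0],[0.004,-0.0036,0],[0.0043,-0.0031,0],[0.0045,-0.0027,0],[0.0047,-0.0022,0],[0.0049,-0.0018,0],[0.005,-0.0013,0],[0.0051,-0.0008,0],[0.0052,-0.0003,0],[0.0052,0.0002,0],[0.008,0,0],[0,0,0]],"rotation":[[0,0,-0.063],[0,0,-0.063],[0,0,-0.063],[0,0,-0.063],[0,0,-0.063],[0,0,-0.063],[0,0,-0.063],[0,0,-0.063],[0,0,-0.063],[0,0,-0.063],[0,0,0],[0,0,0]]}'
python3 -m crank '{"offset":[[0.007,0,0],[0.006,0,0],[0.005,0,0],[0.002,0,0],[0,0,0]],"rotation":[[0,0,0],[0,0,0],[0,0,0],[0,0,0],[0,0,0]]}'
python3 - <<'E'
from h import *
b=viewer.capture("scene")[140:265,245:410]
cv2.imwrite("pics/b5.png",cv2.resize(b,(588,445),interpolation=cv2.INTER_CUBIC))
E
python3 s.py
```

```text
t: 8.0
tool_pos: [0.5494, 0.0758, 0.0182]
tcp_rot: [0.781, 0.624, 0.0, 0.0]
ft_force: [1.2, -0.3, 1.4]
width: 0.088
finger_force: 0.4
t: 8.5
tool_pos: [0.5535, 0.095, 0.0182]
tcp_rot: [0.78, 0.625, 0.0, -0.0]
ft_force: [0.9, 0.3, -0.3]
width: 0.0876
finger_force: 0.4
8.55 [  5.84296505 117.86756995] [0.55344944 0.09491692 0.01816888] 90.06343305525112 [1.48504885e-01 6.39618310e-01 1.86708563e+00 4.57748147e-04
 6.34555403e-01 3.68129134e-01] [ 1.06251148  0.01616336 -0.61045431] 0.08797511481354112
```

View pics/b5.png

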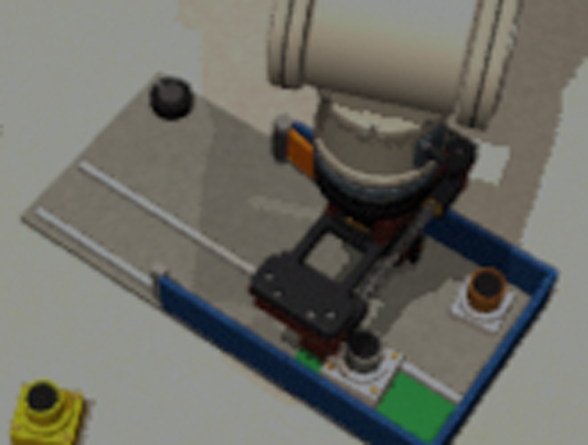

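```bash
python3 -c "
from h import *
print(bay(ray('scene',np.array((364.,340))/3.5636+[244.6,139.6],.057)))"
python3 -m crank '{"offset":[[-0.004,0,0],[0,0,0],[0,0,-0.03],[0,0,-0.045],[0,0,-0.045],[0,0,-0.03],[-0.04,0,0],[-0.04,0,0],[-0.04,0,0],[-0.04,0,0],[-0.04,0,0],[0,0,0]],"rotation":[[0,0,0],[0,0,0],[0,0,0],[0,0,0],[0,0,0],[0,0,0],[0,0,0],[0,0,0],[0,0,0],[0,0,0],[0,0,0],[0,0,0]]}'
python3 -m crank '{"offset":[[-0.04,0,0],[-0.04,0,0],[0,0,0],[0,0,0],[0,0,0],[0,0,0],[0,0,0],[0,0,0],[0,0,0]],"rotation":[[0,0,0],[0,0,0],[0,0,0],[0,0,0],[0,0,0],[0,0,0],[0,0,0],[0,0,0],[0,0,0]]}'
python3 - <<'E'
from h import *
b=viewer.capture("scene")[140:265,245:410]
cv2.imwrite("pics/b6.png",cv2.resize(b,(588,445),interpolation=cv2.INTER_CUBIC))
E
```

```text
[ 44.5758737  150.12351297]
t: 9.75
tool_pos: [0.5073, -0.108, 0.1681]
tcp_rot: [0.782, 0.623, -0.001, -0.0]
ft_force: [-0.7, 0.7, -0.4]
width: 0.0877
finger_force: 0.0
t: 10.65
tool_pos: [0.4915, -0.1822, 0.1682]
tcp_rot: [0.78, 0.625, 0.0, 0.0]
ft_force: [-0.4, -0.3, 0.3]
width: 0.0877
finger_force: 0.0
```

View pics/b6.png

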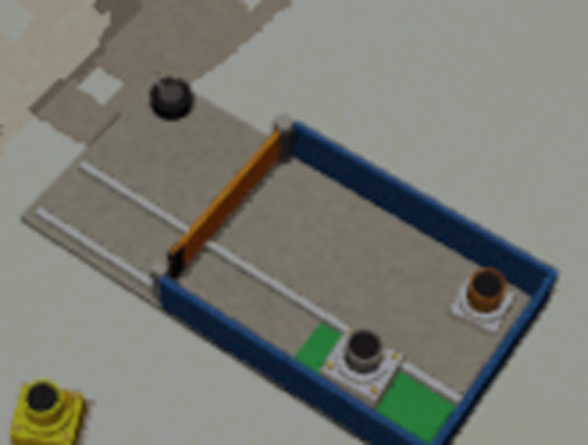

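The flap is shut, with its edge at (176,262). The carrier stands fully on the green zone with its tube at (364,345), and the collar and cured specimen haven't moved.

```bash
python3 -c "
from workcell import sign_off; print(sign_off())"
```

```text
the job is handed in; nothing more can be done
None
```

I've handed the job in: the carrier stands on the green zone about 150 mm past the mouth, the flap is shut, the arm is clear, and the collar and cured specimen look unmoved; `sign_off` returned no verdict.

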